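Tip the tray of dead electronics into the recycling bin

ROBOT

A 6-joint arm with a two-finger parallel gripper is mounted at the origin on a cart in front of the work surface, level with it; the furniture and walls round the work are solid. World frame = base frame: x ahead of the robot, y to its left, z up, the work surface at z = 0. Lengths are in m, angles in rad, forces in N, time in s.
With the tool pointing down it reaches from about 0.325 to 0.75 m from the base axis. Payload 7.6 kg.
Tool frame: the origin (TCP) lies at the very end of the fingers, on their centre line; the grasp point (between the pads) lies 19 mm behind it; z points along the fingers, y is the line along which they close (so a half turn about z gives the same grasp; the last joint's range is limited). The gripper opens to 85 mm and grips with 20 to 120 N. Pads are 22 mm wide; open, the fingers measure 114 mm over their backs; the gripper's body (76 mm by 85 mm) begins 54 mm behind the grasp point. The pads swing forward as they close: fully open they stand 13 mm farther back than shut.
Start: joints at [-1.4, 0.052, 1.401, -0, 1.689, -0.07], TCP at [0.125, -0.51, 0.231] pointing down, gripper open.
Joint ranges: [-2.9, 2.9], [-0.91, 2.17], [0.12, 2.37], [-1.06, 4.2], [0.26, 2.73], [-2.93, 2.93]. Speed limits (rad/s): [2.57, 2.57, 3.01, 3.14, 3.14, 3.14].

INTERFACE

Orientations are given as a unit quaternion [w, x, y, z].
In Python, from bench import ctrl gives the robot as it stands. The module is installed in compiled form; this text tells all that it offers.
- The arm moves only by the shell command python3 -m handwheel 'ROWS' [FORCE]. ROWS is JSON, a list of rows, each a list of 3 entries, a list of its own where there are three numbers: the turn, a rotation vector about the world's x, y, z in units of pi rad (1.0 is pi rad), then the shift along the world's x, y, z in units of 0.5 m (1.0 is 0.5 m), then the closure, from -1 (fully open) to 1 (shut). In form: [[[wx, wy, wz], [x, y, z], hand], ...]. A call has 1 to 8 rows; each row is the pose to reach, as a shift and turn from the pose commanded when the call began, turning the shorter way round; what a row does not reach only later rows make up. A row lasts 1/10 s, in which the tool goes at most 50 mm and 8.59 degrees, less where a joint would pass 70% of its speed; a pose out of reach is approached as far as the arm can. A call with a number of a shift or a turn outside -1 to 1 is refused whole. A call with a gripper value outside its range is refused whole. The fingers move at their own pace and stop on an object; FORCE is the grip in N (left out, the last holds). Time passes only in rows, so rows that repeat a pose let the fingers close. It gives the time, the measured TCP pose, the force, the opening and the grip force at its end, in the units of the state.
- ctrl.read_state(): the state, without advancing time (a new reading comes with each control period).
- ctrl.get_image(name): name is "side" or "top"; returns a dict with "frame" (384x512x3 uint8, red, green, blue), "depth" (384x512 float32, m along the optical axis (not along the pixel's ray), 0 where there is no reading), "intrinsics" (3x3 intrinsics, pixels), "origin" and "rotation" of the camera in the world. Camera axes: x right, y up, looking along -z (the intrinsics and any distortion apply to the point x, -y, -z); pixel columns grow to the right and rows downward; lengths in m; the calibration is good to about 2 mm. A picture is of the moment at which its call begins.
- ctrl.hand_in(): hands the job in; it is judged then, once.
The state is a dict: "t": time; "q": joint angles; "dq": joint speeds; "tau": joint torques, N m; "eef_pos": TCP position; "eef_rot": TCP orientation; "wrist_force": force on the tool from outside, world axes, zero at the start; "wrist_torque": the same for the moment, N m; "width": finger opening in m; "gripper_force": force on a finger pad.
Only numpy, scipy, OpenCV 4.12 (cv2) and the standard library are available. Lean on these libraries where they do the work, as an engineer would, in place of code of your own. Each camera call takes 0.05 s, during which the arm holds its last target. There are 200 camera calls.

TASK

Slide the loose open bin along the desk until it stands up against the front of the tipping-tray stand, under the tray's open lip. Then swing the tray up by its bar handle so that both dead mice and the memory stick slide out into the bin, and lower the tray back down level. Leave the other things on the desk alone.

Things in the scene. Friction and masses are not known exactly. Their poses are not given: they have to be found in the camera images.
- stand: fixed plywood stand, 190 mm wide (its x), carrying the tipping tray. Origin on the desk directly below the middle of the tray's hinge axis, which runs along the stand's x, 120 mm up; z up. The tray lies to +y of the hinge, the bin belongs at -y. Two side ears (x = +-90 mm, 10 mm thick, 84 to 136 mm high) reach forward to y = -15 mm; the bin passes below them. Rear at y = +180 mm
- stand_front (a point): foot of the stand's front panel, mid-width, at y = +30 mm of the stand: a vertical face 190 mm wide and 80 mm high that the bin stops at; axes as the stand's
- tray (a joint): angle of the grey tipping tray (rad): 0 = level, 1.15 = fully tipped (stop); it grows as the rear (+y) end rises and pours over the open lip at -y. Falls back by its own weight. Tray 160 mm wide (x); floor from y = -20 mm (lip) to +180 mm of the hinge, its top 3 mm below the hinge axis; side and rear walls 5 mm thick, up to 36 mm above the axis
- tray_bar (a point): middle of the tray's round steel handle bar, 12 mm thick, 155 mm long, parallel to the hinge. With the tray level it is 155 mm to +y of the hinge axis and 105 mm above it (225 mm above the desk). Rods at its ends carry it from the tray's rear corners; 60 mm free below it. Axes as the tray's, x along the bar
- bin: loose open-topped bin of brown board, 220 mm (its x) x 190 mm (its y) x 68 mm high, walls and floor 5 mm, 0.35 kg. Origin at the centre of its underside, z up. Starts some 40 to 90 mm short of the stand's front panel. Against the panel its origin is at y = -65 mm of the stand
- dead_mouse_1: black computer mouse, 63x124x41 mm, lying in the tray at the stand's -x side. Origin in the middle of its underside
- dead_mouse_2: black computer mouse, 63x124x41 mm, lying in the tray at the stand's +x side. Origin in the middle of its underside
- dead_stick: red memory stick, 18x58x9 mm, lying in the tray behind the mice, across it. Origin in the middle of its underside
- tester: black portable tester, 109x181x50 mm, on the left (bystander). Origin at its underside
- stapler: stapler, 36x140x43 mm, on the left (bystander). Origin at its underside
- tape_roll: roll of brown tape, 96 mm across, 48 mm high, at the back left (bystander). Origin at its underside
- clear_jar: clear jar with a grey lid, 58 mm across, 98 mm high, at the back left (bystander). Origin at its underside
- pen_pot: dark pot of pens, 79x88x147 mm, at the right (bystander). Origin at its underside
- hole_punch: black two-hole punch, 88x118x52 mm, at the right (bystander). Origin at its underside
Mind the look-alikes: they are no part of the job. What is shaped like the dead_mouse_1 but red is not meant. What is shaped like the dead_mouse_2 but pink is not meant.

How it is judged:
On the way, in this order (a step that is already met when the one before it is completed fails the run):
1. the bin stands against the stand's front, under the lip (y of bin in the frame of stand above -0.09 m and x of bin in the frame of stand between -0.035 and 0.035 m and angle between bin's own z axis and vertical below 0.1 rad and height (world z) of bin below 0.01 m), for 0.2 s.
2. the tray is tipped steeply (over 0.6 rad) with the bin in place (all of step 1 and value of joint tray above 0.6 rad), for 0.2 s.
At the end, for the whole second after the job is handed in: The bin stands flat on the desk with its near wall within 25 mm of the stand's front panel and within 35 mm of centred on it; both mice and the memory stick lie still inside the bin, not perched on its rim (origins below 85 mm); the tray is down level again (within 0.06 rad) (all of step 1 and value of joint tray below 0.06 rad and x of dead_mouse_1 in the frame of bin between -0.105 and 0.105 m and y of dead_mouse_1 in the frame of bin between -0.09 and 0.09 m and z of each of dead_mouse_1, dead_mouse_2, dead_stick in the frame of bin below 0.085 m and linear speed of each of dead_mouse_1, dead_mouse_2, dead_stick below 0.03 m/s and x of dead_mouse_2 in the frame of bin between -0.105 and 0.105 m and y of dead_mouse_2 in the frame of bin between -0.09 and 0.09 m and x of dead_stick in the frame of bin between -0.105 and 0.105 m and y of dead_stick in the frame of bin between -0.09 and 0.09 m and linear speed of bin below 0.02 m/s); the robot touches nothing.
It fails at once if a bystander is moved by more than 30 mm (distance of any of tester, stapler, tape_roll, clear_jar, pen_pot, hole_punch from where it was at the start of the episode above 0.03 m).
It also fails if it takes over 58 s, if anything falls off the work surface, if the arm or the gripper's body presses on something with over 40 N, if the wrist force passes 120 N, or if a joint passes its speed limit or range.

## Working session

There is one attempt and no reset: what is moved stays moved. The work goes in short steps, Python scripts to look and compute and a shell command to move; the robot and the scene stay as the last step left them, time stands still between calls to the robot, and variables do not carry over. Pictures are saved under pics/ and viewed, at most 10 in all, crops included, and the job is handed in when it is done.

```bash
mkdir -p pics
cat > h.py <<'E'
import numpy as np, cv2
from bench import ctrl
def grab(n,save=None):
    d=ctrl.get_image(n)
    if save: cv2.imwrite('pics/'+save,d['frame'][:,:,::-1])
    return d
def pts(d):
    K=np.array(d['intrinsics']);h,w=d['depth'].shape
    u,v=np.meshgrid(np.arange(w),np.arange(h));z=d['depth']
    p=np.stack([(u-K[0,2])/K[0,0]*z,-(v-K[1,2])/K[1,1]*z,-z],-1)
    return p@np.array(d['rotation']).T+np.array(d['origin'])
E
python3 - <<'E'
from h import *
for n in('top','side'):
    d=grab(n,n+'0.png');np.savez(n+'0.npz',**d);print(n,d['origin'],np.round(d['rotation'],3).tolist(),np.array(d['intrinsics']).tolist(),[k for k in d])
s=ctrl.read_state();print(s)
E
```

```text
top [ 0.35514522 -0.00140904  1.36997826] [0.707, 0.062, -0.057, -0.702] [[364.7684144411702, 0.0, 254.92317659389334], [0.0, 364.7684144411702, 196.4872161182414], [0.0, 0.0, 1.0]] ['frame', 'depth', 'intrinsics', 'origin', 'rotation']
side [ 1.5693913  -0.51416168  1.43672177] [0.803, 0.299, 0.186, 0.48] [[416.2658478755035, 0.0, 258.91508594744585], [0.0, 416.2658478755035, 194.0315434167716], [0.0, 0.0, 1.0]] ['frame', 'depth', 'intrinsics', 'origin', 'rotation']
{'t': 0.1, 'q': array([-1.40029777e+00,  5.27496374e-02,  1.40161608e+00, -6.72403865e-06,
        1.68859737e+00, -7.02727514e-02]), 'dq': array([-0.00090945, -0.00154275, -0.00294305, -0.00016451,  0.00108975,
       -0.00028627]), 'tau': array([ 1.26050683e-03, -3.82582533e+01, -3.60987246e+01, -4.31204751e-05,
        4.84509757e-03, -5.14013834e-06]), 'eef_pos': array([ 0.12517627, -0.50958468,  0.23057287]), 'eef_rot': array([-6.84189995e-04,  9.92762208e-01,  1.20094663e-01, -3.76586643e-05]), 'wrist_force': array([ 0.42190683,  0.60079769, -0.11962223]), 'wrist_torque': array([-0.03106451,  0.02988015, -0.04230441]), 'gripper_force': 0.0, 'width': 0.0853690644726839}
```

View pics/top0.png

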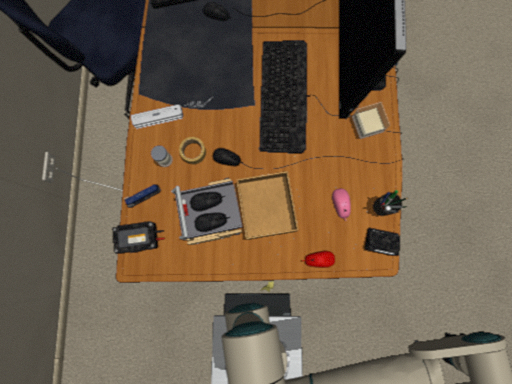

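View pics/side0.png

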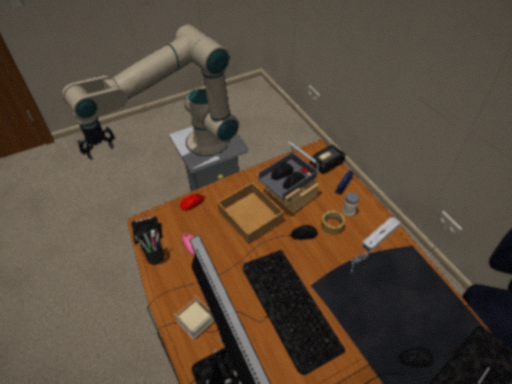

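Top view: the stand and tray are at about (210,210), with the bar on the left at columns 178–187, rows 187–240. The bin is at (267,206), two black mice are at (207,200) and (210,221), and the stick is at (184,210). Decoys: red mouse at (320,259), pink mouse at (342,202). Stand +y is roughly world +y.

Run:
```python
from h import *
for n in('top','side'):
    d=dict(np.load(n+'0.npz'));P=pts(d);f=d['frame'].astype(int);X,Y,Z=P[...,0],P[...,1],P[...,2]
    reg=(X>0.1)&(X<0.6)&(Y>-0.3)&(Y<0.45)
    print(n,'desk z',np.median(Z[reg&(abs(Z)<.02)]))
    def rect(nm,m,zmax=None):
        q=P[m]
        if len(q)<5: print(nm,len(q));return
        r=cv2.minAreaRect((q[:,:2]*1000).astype(np.float32));print(nm,len(q),'c',np.round(r[0],1),'sz',np.round(r[1],1),'ang',round(r[2],1),'z med',np.round(np.median(q[:,2]),4))
    rect('bar',reg&(Z>.205)&(Z<.245))
    hsv=cv2.cvtColor(d['frame'],cv2.COLOR_RGB2HSV)
    brown=(hsv[...,0]>8)&(hsv[...,0]<28)&(hsv[...,1]>70)
    rect('binrim',reg&(Z>.055)&(Z<.08)&brown&(Y<0.1))
    m=reg&(Z>.003)&(Z<.08)&(Y<0.1)&(Y>-0.2)&(X>.2)&(X<.48)&brown
    k,l,st,_=cv2.connectedComponentsWithStats(m.astype(np.uint8));i=1+np.argmax(st[1:,4]);rect('bin',l==i)
    rect('traytop',reg&(Z>.145)&(Z<.165)&(Y>0.0)&(Y<.35))
    rect('ears',reg&(Z>.125)&(Z<.142)&brown&(Y>0))
    red=((hsv[...,0]<6)|(hsv[...,0]>172))&(hsv[...,1]>120)&reg&(Y>.1);rect('stick',red&(Z>.1))
    blk=(f.max(-1)<45)&reg&(Z>.13)&(Z<.2);k,l,st,_=cv2.connectedComponentsWithStats(blk.astype(np.uint8))
    for i in range(1,k):
        if st[i,4]>30: rect('blk',l==i)
    for nm,b in dict(tester=(.1,.35,.35,.6),stapler=(.3,.5,.35,.6)).items():
        rect(nm,(X>b[0])&(X<b[1])&(Y>b[2])&(Y<b[3])&(Z>.015)&(Z<.2))
```

```text
Traceback (most recent call last):
  File "h.py", line 11, in pts
    return p@np.array(d['rotation']).T+np.array(d['origin'])
           ~^~~~~~~~~~~~~~~~~~~~~~~~~~
ValueError: matmul: Input operand 1 has a mismatch in its core dimension 0, with gufunc signature (n?,k),(k,m?)->(n?,m?) (size 4 is different from 3)
```

```bash
sed -i 's/^    return p@.*/    return p@R.from_quat(d["rotation"],scalar_first=True).as_matrix().T+np.array(d["origin"])/; 1a from scipy.spatial.transform import Rotation as R' h.py
cat > m.py <<'E'
from h import *
def rect(P,nm,m):
    q=P[m]
    if len(q)<5: print(nm,len(q));return
    r=cv2.minAreaRect((q[:,:2]*1000).astype(np.float32));print(nm,len(q),'c',np.round(r[0],1),'sz',np.round(r[1],1),'ang',round(r[2],1),'z med',np.round(np.median(q[:,2]),4))
if __name__=='__main__':
  for n in('top','side'):
    d=dict(np.load(n+'0.npz'));P=pts(d);f=d['frame'].astype(int);X,Y,Z=P[...,0],P[...,1],P[...,2]
    reg=(X>0.1)&(X<0.6)&(Y>-0.3)&(Y<0.45)
    print(n,'desk z',np.median(Z[reg&(abs(Z)<.02)]))
    rec=lambda nm,m:rect(P,nm,m)
    rec('bar',reg&(Z>.205)&(Z<.245))
    hsv=cv2.cvtColor(d['frame'],cv2.COLOR_RGB2HSV)
    brown=(hsv[...,0]>8)&(hsv[...,0]<28)&(hsv[...,1]>70)
    rec('binrim',reg&(Z>.055)&(Z<.075)&brown&(Y<0.12)&(Y>-.2))
    rec('traytop',reg&(Z>.148)&(Z<.165)&(Y>0.0)&(Y<.35))
    rec('ears',reg&(Z>.125)&(Z<.142)&brown&(Y>0))
    red=((hsv[...,0]<6)|(hsv[...,0]>172))&(hsv[...,1]>120)&reg&(Y>.1);rec('stick',red&(Z>.1))
    blk=(f.max(-1)<45)&reg&(Z>.13)&(Z<.2);k,l,st,_=cv2.connectedComponentsWithStats(blk.astype(np.uint8))
    for i in range(1,k):
        if st[i,4]>30: rec('blk',l==i)
    for nm,b in dict(tester=(.1,.35,.36,.6),stapler=(.3,.5,.36,.6)).items():
        rec(nm,(X>b[0])&(X<b[1])&(Y>b[2])&(Y<b[3])&(Z>.015)&(Z<.2))
E
python3 m.py
```

```text
top desk z 0.001147018141653966
bar 460 c [340.7 156. ] sz [516.9 136.1] ang 37.3 z med 0.2309
binrim 222 c [512.2 -14.6] sz [171.4 253.1] ang 0.3 z med 0.0682
traytop 734 c [517.4 170.9] sz [162.5 196.4] ang 13.0 z med 0.1545
ears 78 c [436.  147.1] sz [ 17.6 178.7] ang 6.7 z med 0.1353
stick 40 c [519.5 249. ] sz [38.9 10.2] ang 11.6 z med 0.1268
blk 379 c [547.7 178.2] sz [ 55.1 103.6] ang 8.8 z med 0.1489
blk 383 c [479.4 161.9] sz [ 55.  104.3] ang 18.4 z med 0.1488
tester 0
stapler 1261 c [429.5 444.6] sz [108.3 167.4] ang 8.7 z med 0.0478
side desk z 0.0010552995165549195
bar 409 c [328.8 126.7] sz [568.5 115.4] ang 37.3 z med 0.2278
binrim 231 c [522.9 -42.1] sz [180.2 195.8] ang 7.7 z med 0.0646
traytop 411 c [405.4 121.6] sz [461.9 187.1] ang 35.7 z med 0.1542
ears 16 c [538.5 150.8] sz [259.5  77.3] ang 57.2 z med 0.1304
stick 31 c [520.6 250.4] sz [26.8 37.3] ang 57.2 z med 0.126
blk 83 c [209.6  35.2] sz [ 23.7 106.1] ang 11.3 z med 0.1858
blk 490 c [509.8 163.3] sz [144.6 180.7] ang 13.2 z med 0.1461
blk 75 c [495.8 258.3] sz [139.8  10.9] ang 11.9 z med 0.1416
blk 39 c [587.8 215.7] sz [  6.8 103.8] ang 12.0 z med 0.1374
tester 0
stapler 570 c [428.3 445.6] sz [117.5 155.6] ang 7.2 z med 0.0458
```

```bash
cat > m2.py <<'E'
import sys
from m import *
def run(n,d):
    P=pts(d);X,Y,Z=P[...,0],P[...,1],P[...,2];f=d['frame'].astype(int)
    print(n)
    rect(P,'bar',(Z>.215)&(Z<.245)&(X>.4)&(X<.62)&(Y>.15)&(Y<.4))
    m=(Z>.215)&(Z<.245)&(X>.4)&(X<.62)&(Y>.15)&(Y<.4);q=P[m]
    if len(q)>8:
        c=q.mean(0);u,s,v=np.linalg.svd(q[:,:2]-c[:2],full_matrices=False);t=(q[:,:2]-c[:2])@v[0];print(' bar dir',np.degrees(np.arctan2(v[0][1],v[0][0])),'ends',c[:2]+v[0]*t.min(),c[:2]+v[0]*t.max(),np.percentile(q[:,2],[5,95]))
    hsv=cv2.cvtColor(d['frame'],cv2.COLOR_RGB2HSV)
    reg=(X>.38)&(X<.66)&(Y<.12)&(Y>-.25)
    q=P[reg&(Z>.062)&(Z<.074)]
    r=cv2.minAreaRect((q[:,:2]*1000).astype(np.float32));print('rim',r,len(q));print(cv2.boxPoints(r).round(0).tolist())
    rect(P,'binfloor',reg&(Z>.003)&(Z<.009))
    rect(P,'traytop',(Z>.150)&(Z<.16)&(X>.4)&(X<.62)&(Y>0.0)&(Y<.35))
run_all=lambda:[run(n,grab(n)) for n in('top','side')]
if __name__=='__main__':
    for n in('top','side'): run(n,dict(np.load(n+'0.npz')))
E
python3 m2.py
```

```text
top
bar 204 c [500.8 244.7] sz [163.8  18.3] ang 11.6 z med 0.2301
 bar dir -167.9767664330356 ends [0.58148425 0.25888075] [0.42135004 0.2247753 ] [0.22466535 0.23502884]
rim ((542.9491577148438, 0.3524169921875), (219.84014892578125, 255.97637939453125), 9.641438484191895) 297
[[413.0, 108.0], [456.0, -144.0], [673.0, -107.0], [630.0, 145.0]]
binfloor 2522 c [521. -66.] sz [276.9 366.7] ang 0.3 z med 0.0052
traytop 646 c [517.6 170.2] sz [162.2 198.4] ang 12.9 z med 0.1549
side
bar 97 c [506.2 235.5] sz [167.7  22.7] ang 11.9 z med 0.2285
 bar dir 12.307252647652167 ends [0.42395352 0.21904957] [0.58780135 0.25479591] [0.22214084 0.23447377]
rim ((548.7931518554688, -35.70240783691406), (227.3712921142578, 194.18528747558594), 9.939360618591309) 217
[[420.0, 40.0], [454.0, -151.0], [678.0, -112.0], [644.0, 80.0]]
binfloor 1019 c [519.8 -64.7] sz [368.7 279.2] ang 89.8 z med 0.0052
traytop 328 c [518.5 166.5] sz [164.  204.9] ang 12.5 z med 0.1545
```

```bash
python3 -m handwheel '[[[0,0,-0.022],[0.44,0.384,0],-1],[[0,0,-0.022],[0.44,0.384,0],-1],[[0,0,-0.022],[0.44,0.384,0],-1],[[0,0,-0.022],[0.44,0.384,0],-1],[[0,0,-0.022],[0.44,0.384,0],-1],[[0,0,-0.022],[0.44,0.384,0],-1],[[0,0,-0.022],[0.44,0.384,0],-1]]'
```

```text
t: 0.8
eef_pos: [0.348, -0.3147, 0.231]
eef_rot: [-0.001, 0.996, 0.089, 0.0]
wrist_force: [-0.2, -0.7, 0.3]
width: 0.0852
gripper_force: 0.0
```

```bash
python3 -m handwheel '[[[0,0,0],[0.44,0.384,-0.1],-1],[[0,0,0],[0.44,0.384,-0.1],-1],[[0,0,0],[0.44,0.384,-0.1],-1],[[0,0,0],[0.44,0.384,-0.1],-1],[[0,0,0],[0.44,0.384,-0.1],-1],[[0,0,0],[0.44,0.384,-0.1],-1],[[0,0,0],[0.44,0.384,-0.1],-1],[[0,0,0],[0.44,0.384,-0.1],-1]]'
python3 - <<'E'
from h import *
grab('top','top1.png');grab('side','side1.png');s=ctrl.read_state();print(s['eef_pos'],R.from_quat(s['eef_rot'],scalar_first=True).as_matrix().round(4)[:,1])
E
```

```text
t: 1.6
eef_pos: [0.565, -0.1259, 0.1801]
eef_rot: [-0.0, 0.996, 0.086, -0.001]
wrist_force: [0.3, -1.1, 0.6]
width: 0.0854
gripper_force: 0.0
[ 0.56466026 -0.12705013  0.18147846] [ 1.695e-01 -9.855e-01  5.000e-04]
```

View pics/side1.png

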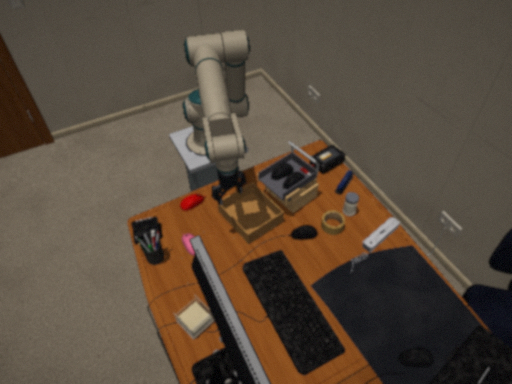

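The gripper is at about (228,185), above the bin's outer wall. Next I descend, straddle the wall and close.

```bash
python3 -m handwheel '[[[0,0,0],[0,0,-0.1],-1],[[0,0,0],[0,0,-0.18],-1],[[0,0,0],[0,0,-0.24],-1],[[0,0,0],[0,0,-0.28],-1],[[0,0,0],[0,0,-0.28],-1],[[0,0,0],[0,0,-0.28],0.5],[[0,0,0],[0,0,-0.28],1],[[0,0,0],[0,0,-0.28],1]]' 25
python3 -m handwheel '[[[0,0,0],[0,0,0],1],[[0,0,0],[0,0,0],1],[[0,0,0],[0,0,0],1],[[0,0,0],[0,0,0],1]]'
python3 - <<'E'
from m2 import *
run('side',grab('side','side2.png'))
E
```

```text
t: 2.5
eef_pos: [0.5661, -0.1264, 0.0433]
eef_rot: [0.001, 0.996, 0.086, 0.001]
wrist_force: [0.9, -0.0, 0.3]
width: 0.0442
gripper_force: 0.0
t: 2.9
eef_pos: [0.5655, -0.1256, 0.0418]
eef_rot: [-0.0, 0.996, 0.086, 0.0]
wrist_force: [-0.3, 2.5, 2.7]
width: 0.0041
gripper_force: 27.8
side
bar 92 c [506.  237.4] sz [163.2  16.3] ang 12.5 z med 0.2296
 bar dir 12.154766870079616 ends [0.4263986  0.21928485] [0.58600814 0.25366178] [0.22080631 0.23448121]
rim ((549.9637451171875, -42.97100067138672), (223.90045166015625, 205.52975463867188), 8.512884140014648) 182
[[424.0, 42.0], [454.0, -161.0], [676.0, -128.0], [645.0, 75.0]]
binfloor 872 c [520.8 -64.6] sz [368.7 278.4] ang 89.7 z med 0.0053
traytop 342 c [517.3 166.1] sz [165.8 199.6] ang 12.5 z med 0.1544
```

```bash
python3 -m handwheel '[[[0,0,0.003],[0.002,0.02,0],1],[[0,0,0.006],[0.004,0.04,0],1],[[0,0,0.009],[0.006,0.06,0],1],[[0,0,0.012],[0.008,0.08,0],1],[[0,0,0.013],[0.01,0.1,0],1],[[0,0,0.013],[0.01,0.11,0],1],[[0,0,0.013],[0.01,0.11,0],1]]' 40
python3 - <<'E'
from m2 import *
for n in('side','top'):
    d=grab(n,n+'3.png');run(n,d)
    P=pts(d);hsv=cv2.cvtColor(d['frame'],cv2.COLOR_RGB2HSV);o=np.array([.536,.089]);a=np.radians(12.2);ux=np.array([np.cos(a),np.sin(a)]);uy=np.array([-ux[1],ux[0]])
    sx=(P[...,:2]-o)@ux;sy=(P[...,:2]-o)@uy;Z=P[...,2]
    for lo,hi,nm in((-.2,-.02,'rim'),):
        m=(Z>.06)&(Z<.074)&(abs(sx)<.16)&(sy>lo)&(sy<hi);print('rim sx',np.percentile(sx[m],[1,50,99]).round(4),'sy',np.percentile(sy[m],[1,50,99]).round(4))
E
```

```text
t: 3.65
eef_pos: [0.5707, -0.0693, 0.0418]
eef_rot: [-0.0, 0.994, 0.107, 0.001]
wrist_force: [0.4, -0.6, 5.9]
width: 0.0044
gripper_force: 41.6
side
bar 96 c [505.3 238. ] sz [165.2  17. ] ang 12.7 z med 0.2283
 bar dir 12.0423227818755 ends [0.42468969 0.21975306] [0.58636841 0.25424378] [0.22261142 0.23436767]
rim ((554.9303588867188, 8.254997253417969), (223.97682189941406, 196.8273162841797), 12.417043685913086) 112
[[424.0, 80.0], [467.0, -112.0], [685.0, -64.0], [643.0, 128.0]]
binfloor 922 c [520.3 -66.1] sz [278.4 366.1] ang 0.3 z med 0.0051
traytop 331 c [519.1 165.6] sz [164.7 202.8] ang 12.1 z med 0.1542
rim sx [-0.1099  0.072   0.1126] sy [-0.1804 -0.1608 -0.0221]
top
bar 206 c [500.8 244.4] sz [163.2  17.3] ang 12.0 z med 0.2308
 bar dir -168.09535402257737 ends [0.5812395  0.25860922] [0.42152266 0.22493808] [0.22473607 0.23417827]
rim ((539.9076538085938, 13.051437377929688), (189.10858154296875, 239.28587341308594), 88.19371795654297) 96
[[417.0, -78.0], [657.0, -85.0], [662.0, 104.0], [423.0, 111.0]]
binfloor 1206 c [520.9 -64.4] sz [276.4 370.2] ang 0.4 z med 0.0051
traytop 645 c [517.7 170.2] sz [162.6 198.6] ang 12.9 z med 0.1549
rim sx [-0.11    0.105   0.1091] sy [-0.1624 -0.0759 -0.0223]
```

```bash
python3 -m handwheel '[[[0,0,0],[0,0,0],-1],[[0,0,0],[0,0,0],-1],[[0,0,0],[0,0,0],-1],[[0,0,0],[0,0,0],-1],[[0,0,0],[0,0,0.05],-1],[[0,0,0],[0,0,0.15],-1],[[0,0,0],[0,0,0.25],-1],[[0,0,0],[0,0,0.35],-1]]' 30
python3 -m handwheel '[[[0,0,0],[0,0,0.1],-1],[[0,0,0],[0,0,0.18],-1],[[0,0,0],[-0.134,0.62,0.18],-1],[[0,0,0],[-0.134,0.62,0.18],-1],[[0,0,0],[-0.134,0.62,0.18],-1],[[0,0,0],[-0.134,0.62,0.18],-1],[[0,0,0],[-0.134,0.62,0.18],-1],[[0,0,0],[-0.134,0.62,0.18],-1]]'
python3 -m handwheel '[[[0,0,0],[-0.026,0.121,0],-1],[[0,0,0],[0,0,0],-1],[[0,0,0],[0,0,0],-1]]'
python3 - <<'E'
from m2 import *
for n in('top','side'): run(n,grab(n,n+'4.png'))
E
```

```text
t: 4.55
eef_pos: [0.5698, -0.0707, 0.218]
eef_rot: [-0.0, 0.994, 0.106, -0.0]
wrist_force: [0.4, 0.1, -0.2]
width: 0.0854
gripper_force: 0.0
t: 5.35
eef_pos: [0.506, 0.2242, 0.3063]
eef_rot: [-0.0, 0.994, 0.106, 0.0]
wrist_force: [0.2, 0.1, -0.7]
width: 0.0855
gripper_force: 0.0
t: 5.65
eef_pos: [0.5062, 0.2229, 0.3059]
eef_rot: [0.001, 0.994, 0.108, -0.0]
wrist_force: [-0.8, -1.3, -0.1]
width: 0.0853
gripper_force: 0.0
top
bar 65 c [475.8 236.5] sz [58.1 11.4] ang 13.6 z med 0.2307
 bar dir -166.23461385185607 ends [0.50401583 0.24333928] [0.44756835 0.22951061] [0.22683277 0.23457952]
rim ((548.3465576171875, 30.77649688720703), (220.07980346679688, 206.082763671875), 12.30727481842041) 207
[[419.0, 108.0], [463.0, -93.0], [678.0, -46.0], [634.0, 155.0]]
binfloor 2254 c [521.2 -64.5] sz [276.9 370.5] ang 0.4 z med 0.0053
traytop 500 c [517.9 170.9] sz [161.2 198.4] ang 12.1 z med 0.155
side
bar 94 c [505.1 237.2] sz [161.8  15.9] ang 13.2 z med 0.2289
 bar dir 12.248659329526813 ends [0.42614615 0.21923848] [0.58443126 0.25360167] [0.22299168 0.23376375]
rim ((553.5906372070312, 8.24444580078125), (227.46682739257812, 173.19541931152344), 13.198322296142578) 145
[[423.0, 67.0], [463.0, -102.0], [684.0, -50.0], [645.0, 119.0]]
binfloor 1044 c [519.9 -65.2] sz [369.3 276.8] ang 89.9 z med 0.0052
traytop 340 c [519.2 164.4] sz [165.5 202.4] ang 12.6 z med 0.1542
```

View pics/side4.png

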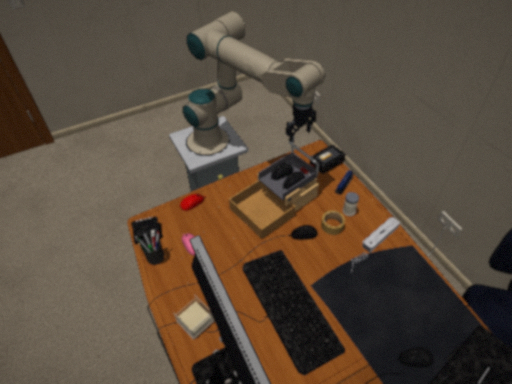

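The bin is against the stand around (262,208), and the gripper at (302,125) is just short of the bar.

```bash
python3 -m handwheel '[[[0,0,0],[-0.006,0.035,0],-1],[[0,0,0],[-0.006,0.035,-0.08],-1],[[0,0,0],[-0.006,0.035,-0.15],-1],[[0,0,0],[-0.006,0.035,-0.21],-1],[[0,0,0],[-0.006,0.035,-0.21],0],[[0,0,0],[-0.006,0.035,-0.21],0.4],[[0,0,0],[-0.006,0.035,-0.21],0.4],[[0,0,0],[-0.006,0.035,-0.21],0.4]]' 25
python3 - <<'E'
from m2 import *
for n in('side',): run(n,grab(n,n+'5.png'))
print(ctrl.read_state()['width'])
f=cv2.imread('pics/side5.png')[80:230,200:360];cv2.imwrite('pics/c5.png',cv2.resize(f,None,fx=4,fy=4,interpolation=cv2.INTER_CUBIC))
E
```

```text
t: 6.55
eef_pos: [0.5047, 0.2401, 0.2036]
eef_rot: [-0.0, 0.994, 0.106, 0.002]
wrist_force: [-0.5, -0.5, -0.2]
width: 0.0282
gripper_force: 0.0
side
bar 105 c [507.1 237.8] sz [153.1  59.4] ang 28.7 z med 0.2288
 bar dir 10.798959210605204 ends [0.42942997 0.22301837] [0.58524135 0.25273805] [0.2203569  0.24264422]
rim ((554.0941162109375, 7.1199188232421875), (227.25595092773438, 171.13461303710938), 13.385106086730957) 144
[[424.0, 64.0], [463.0, -102.0], [684.0, -50.0], [645.0, 117.0]]
binfloor 1030 c [520.4 -65.8] sz [279.1 368.6] ang 0.2 z med 0.0052
traytop 352 c [517.4 166.9] sz [167.2 199. ] ang 12.1 z med 0.154
0.02592284774818222
```

View pics/c5.png

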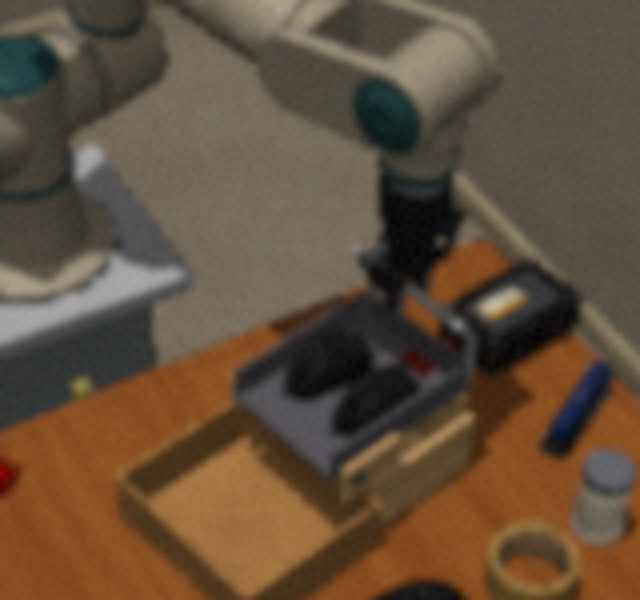

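The fingers (crop 410,270) straddle the bar; mice and stick still lie in the level tray, and the bin is under the lip. Now I tip the tray along the bar's arc.

```bash
python3 -m handwheel '[[[0,0,0],[0.004,-0.02,0.01],0.4],[[0,0,0],[0.01,-0.047,0.044],0.4],[[0,0,0],[0.014,-0.067,0.064],0.4],[[0,0,0],[0.019,-0.088,0.082],0.4],[[0,0,0],[0.024,-0.11,0.1],0.4],[[0,0,0],[0.029,-0.133,0.114],0.4],[[0,0,0],[0.034,-0.158,0.126],0.4],[[0,0,0],[0.039,-0.182,0.138],0.4]]'
python3 - <<'E'
from m2 import *
grab('side','side6.png')
f=cv2.imread('pics/side6.png')[80:230,200:360];cv2.imwrite('pics/c6.png',cv2.resize(f,None,fx=4,fy=4,interpolation=cv2.INTER_CUBIC))
print(ctrl.read_state()['wrist_force'])
E
```

```text
t: 7.4
eef_pos: [0.5237, 0.1487, 0.2723]
eef_rot: [-0.001, 0.994, 0.106, 0.001]
wrist_force: [0.4, 4.5, 1.9]
width: 0.0253
gripper_force: 1.7
[-0.95916818  1.18845766  1.77150684]
```

View pics/c6.png

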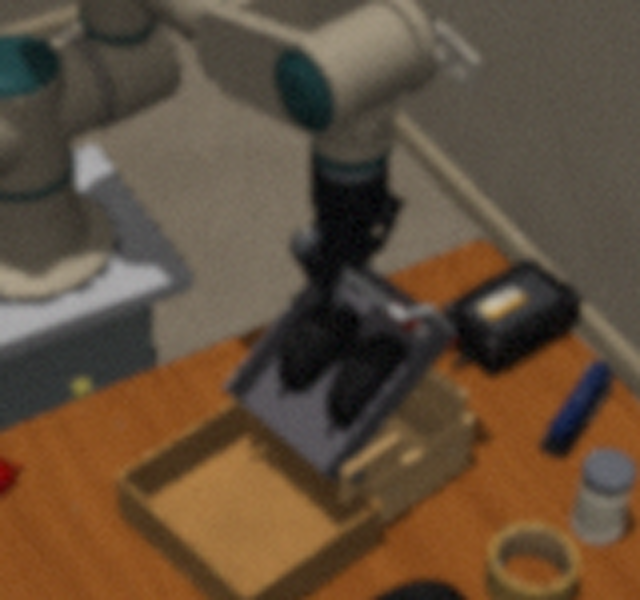

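The tray is about 0.55 rad up, the bar sits inside the fingers (crop 340,270), and the mice have barely moved. I continue to nearly full tip.

```bash
python3 -m handwheel '[[[0,0,0],[0.006,-0.026,0.012],0.4],[[0,0,0],[0.012,-0.053,0.02],0.4],[[0,0,0],[0.017,-0.08,0.024],0.4],[[0,0,0],[0.023,-0.107,0.026],0.4],[[0,0,0],[0.029,-0.135,0.028],0.4],[[0,0,0],[0.035,-0.162,0.026],0.4],[[0,0,0],[0.038,-0.176,0.024],0.4],[[0,0,0],[0.038,-0.176,0.024],0.4]]'
python3 -m handwheel '[[[0,0,0],[0,0,0],0.4],[[0,0,0],[0,0,0],0.4],[[0,0,0],[0,0,0],0.4],[[0,0,0],[0,0,0],0.4],[[0,0,0],[0,0,0],0.4],[[0,0,0],[0,0,0],0.4]]'
python3 - <<'E'
from m2 import *
for n in('side','top'): grab(n,n+'7.png')
a=cv2.imread('pics/side7.png')[90:240,200:330];b=cv2.imread('pics/top7.png')[140:290,160:320]
cv2.imwrite('pics/c7.png',cv2.resize(np.hstack([a,b]),None,fx=2.7,fy=2.7,interpolation=cv2.INTER_CUBIC))
E
```

```text
t: 8.25
eef_pos: [0.5424, 0.0597, 0.2817]
eef_rot: [0.0, 0.994, 0.105, -0.001]
wrist_force: [0.4, 0.8, -0.2]
width: 0.0258
gripper_force: 0.3
t: 8.85
eef_pos: [0.5423, 0.061, 0.2823]
eef_rot: [0.0, 0.994, 0.106, 0.0]
wrist_force: [-0.1, 0.6, -0.1]
width: 0.0252
gripper_force: 0.4
```

View pics/c7.png

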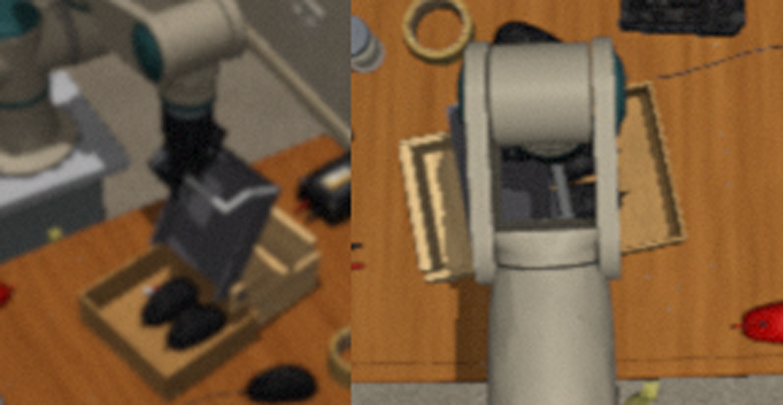

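Both mice and the stick (150,290) lie in the bin. I lower the tray back along the arc.

```bash
python3 -m handwheel '[[[0,0,0],[-0.003,0.014,0.003],0.4],[[0,0,0],[-0.009,0.041,0.004],0.4],[[0,0,0],[-0.015,0.069,0.002],0.4],[[0,0,0],[-0.021,0.096,0],0.4],[[0,0,0],[-0.026,0.123,-0.004],0.4],[[0,0,0],[-0.032,0.15,-0.012],0.4],[[0,0,0],[-0.038,0.176,-0.024],0.4]]'
python3 -m handwheel '[[[0,0,0],[-0.005,0.024,-0.012],0.4],[[0,0,0],[-0.01,0.049,-0.024],0.4],[[0,0,0],[-0.015,0.072,-0.038],0.4],[[0,0,0],[-0.02,0.094,-0.056],0.4],[[0,0,0],[-0.025,0.115,-0.074],0.4],[[0,0,0],[-0.029,0.135,-0.094],0.4],[[0,0,0],[-0.035,0.162,-0.122],0.4],[[0,0,0],[-0.039,0.182,-0.138],0.4]]'
python3 -m handwheel '[[[0,0,0],[0,0,0],0.4],[[0,0,0],[0,0,0],0],[[0,0,0],[0,0,0],-1],[[0,0,0],[0,0,0],-1],[[0,0,0],[0,0,0.05],-1],[[0,0,0],[0,0,0.13],-1],[[0,0,0],[0,0,0.2],-1],[[0,0,0],[0,0,0.25],-1]]'
python3 -m handwheel '[[[0,0,0],[-0.05,-0.1,0.06],-1],[[0,0,0],[-0.1,-0.2,0.1],-1],[[0,0,0],[-0.14,-0.3,0.14],-1],[[0,0,0],[-0.14,-0.4,0.14],-1],[[0,0,0],[-0.14,-0.5,0.14],-1],[[0,0,0],[-0.14,-0.6,0.14],-1],[[0,0,0],[-0.14,-0.7,0.14],-1],[[0,0,0],[-0.14,-0.8,0.14],-1]]'
python3 - <<'E'
from m2 import *
for n in('side','top'): run(n,grab(n,n+'8.png'))
a=cv2.imread('pics/side8.png')[90:240,200:330];b=cv2.imread('pics/top8.png')[140:290,160:320]
cv2.imwrite('pics/c8.png',cv2.resize(np.hstack([a,b]),None,fx=2.7,fy=2.7,interpolation=cv2.INTER_CUBIC))
E
```

```text
t: 9.65
eef_pos: [0.5231, 0.1504, 0.2703]
eef_rot: [-0.0, 0.994, 0.106, 0.0]
wrist_force: [-0.0, 2.1, 0.8]
width: 0.0259
gripper_force: 0.8
t: 10.45
eef_pos: [0.5031, 0.2407, 0.1992]
eef_rot: [0.0, 0.994, 0.106, -0.001]
wrist_force: [0.0, -0.9, -0.4]
width: 0.0258
gripper_force: 0.0
t: 11.25
eef_pos: [0.5042, 0.2395, 0.3299]
eef_rot: [-0.0, 0.994, 0.106, 0.002]
wrist_force: [0.9, 0.9, -0.0]
width: 0.0851
gripper_force: 0.0
t: 12.05
eef_pos: [0.4332, -0.1354, 0.3972]
eef_rot: [0.001, 0.994, 0.106, 0.001]
wrist_force: [0.4, 0.2, 0.4]
width: 0.085
gripper_force: 0.0
side
bar 95 c [505.7 236.8] sz [158.7  13.6] ang 11.3 z med 0.2295
 bar dir 11.867681704921122 ends [0.42812736 0.21991001] [0.58350322 0.25256132] [0.22219633 0.23507583]
rim ((554.626708984375, 6.468208312988281), (224.84243774414062, 171.7965087890625), 13.816255569458008) 132
[[425.0, 63.0], [466.0, -104.0], [684.0, -50.0], [643.0, 117.0]]
binfloor 750 c [520.2 -65.1] sz [279.4 369.3] ang 0.1 z med 0.0051
traytop 169 c [519.  165.4] sz [166.9 202.3] ang 12.9 z med 0.1542
top
bar 205 c [500.7 244.3] sz [163.7  17.2] ang 12.2 z med 0.2302
 bar dir -167.79646941699008 ends [0.58126815 0.25903327] [0.42126406 0.22442884] [0.22375056 0.23372566]
rim ((548.4052734375, 30.820777893066406), (220.19544982910156, 206.12449645996094), 12.298330307006836) 207
[[419.0, 108.0], [463.0, -93.0], [678.0, -46.0], [634.0, 155.0]]
binfloor 1492 c [520.9 -65. ] sz [277.2 370.6] ang 0.2 z med 0.0052
traytop 243 c [516.7 170.5] sz [162.6 197.8] ang 12.3 z med 0.156
```

View pics/c8.png

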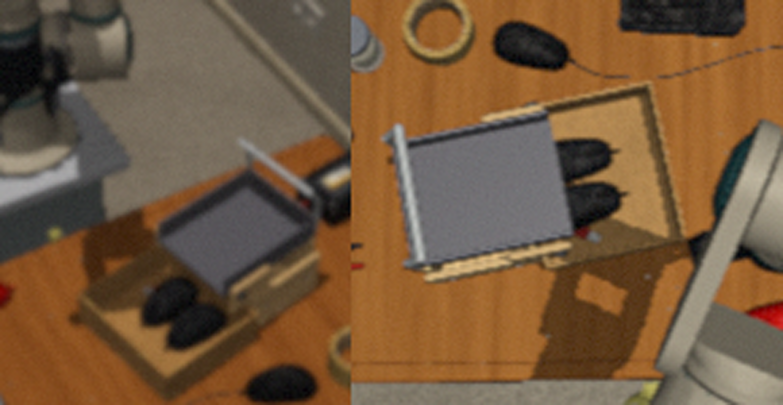

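The tray is down level and empty, and both mice (590,158 and 595,202) and the stick (585,232) are in the bin. I check how high they lie, then hand in.

Run:
```python
from h import *
d=grab('side');P=pts(d);f=d['frame'].astype(int);o=np.array([.536,.089]);a=np.radians(12.2);ux=np.array([np.cos(a),np.sin(a)]);uy=np.array([-ux[1],ux[0]])
sx=(P[...,:2]-o)@ux;sy=(P[...,:2]-o)@uy;Z=P[...,2]
m=(f.max(-1)<50)&(abs(sx)<.1)&(sy>-.15)&(sy<.03)&(Z>.01)&(Z<.11)
for s in(-.1,-.08,-.06,-.04,-.02,0):
    q=m&(abs(sy-s)<.01);print(s,q.sum(),np.percentile(Z[q],[50,98]).round(3) if q.sum() else '')
```

```text
-0.1 9 [0.023 0.026]
-0.08 97 [0.032 0.046]
-0.06 116 [0.04  0.053]
-0.04 107 [0.042 0.053]
-0.02 89 [0.04 0.05]
0 54 [0.032 0.042]
```

The mice lie flat in the bin, with tops at about 50 mm.

```bash
python3 -c "
from bench import ctrl
print(ctrl.hand_in())"
```

```text
the job is handed in; nothing more can be done
None
```

The job is handed in: the bin stands against the stand, both mice and the memory stick lie in it, the tray is back down level, and the arm is clear; the hand-in returned no verdict.

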